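# Find the sealed case that rattles and present it over the bin

## Robot

A 6-joint arm with a two-finger parallel gripper is mounted at the origin on a cart in front of the work surface, level with it; the furniture and walls round the work are solid. World frame = base frame: x ahead of the robot, y to its left, z up, the work surface at z = 0. Lengths are in m, angles in degrees, forces in N, time in s.
With the tool pointing down it reaches from about 0.25 to 0.725 m from the base axis. Payload 9.7 kg.
Tool frame: the origin (TCP) lies at the very end of the fingers, on their centre line; the grasp point (between the pads) lies tcp_to_grasp behind it (tcp_to_grasp is the distance from the TCP to the grasp point, in m); z points along the fingers, y is the direction in which the jaws open and shut (so a half turn about z gives the same grasp; the last joint's range is limited). The gripper opens to 85 mm and grips with 20 to 120 N. Pads are 22 mm wide; open, the fingers measure 114 mm over their backs; the gripper's body (76 mm by 85 mm) begins 54 mm behind the grasp point. The pads swing forward as they close: fully open they stand 13 mm farther back than shut.
Start: joints at [-73.74, 4.979, 10.078, 95.1, 0, 90], TCP at [0.154, -0.528, 0.231] pointing down, gripper open.
Joint ranges: [-179.16, 179.16], [-48.56, 103.87], [-65.8, 70.77], [-126.05, 130.52], [-82.76, 87.17], [-180, 180]. Speed limits (degrees/s): [127.2, 127.2, 147.25, 180, 180, 180].

## Interface

Orientations are given as [roll, pitch, yaw] about the fixed x, y, z axes, in that order (R = Rz(yaw) Ry(pitch) Rx(roll)).
In Python, from workcell import * gives the robot as it stands. The module is installed in compiled form; this text tells all that it offers.
- The arm moves only by the shell command python3 -m pendant 'ROWS' [FORCE]. ROWS is JSON, a list of rows, each a list of 3 entries, a list of its own where there are three numbers: the opening in per cent of the stroke, from 0 (shut) to 100 (fully open), then the shift along the world's x, y, z in mm, then the turn, a rotation vector about the world's x, y, z in degrees. A call has 1 to 20 rows; each row is the pose to reach, as a shift and turn from the pose measured when the call began; what a row does not reach only later rows make up. A row lasts 1/8 s, in which the tool goes at most 62.5 mm and 10.7 degrees, less where a joint would pass 70% of its speed; a pose out of reach is approached as far as the arm can. A call with a gripper value outside its range is refused whole. The fingers move at their own pace and stop on an object; FORCE is the grip in N (left out, the last holds). Time passes only in rows, so rows that repeat a pose let the fingers close. It gives the time, the measured TCP pose, the force and the opening at its end, in the units of the state.
- get_obs(): the state, without advancing time (a new reading comes with each control period).
- camera(name): name is "scene" or "top"; returns a dict with "img" (400x640x3 uint8, red, green, blue), "fx", "fy", "cx", "cy" (pixels), "cam_to_world" (4x4, takes a point from camera to world coordinates). Camera axes: x right, y down, z forward; pixel columns grow to the right and rows downward; lengths in m; the calibration is good to about 2 mm. A picture is of the moment at which its call begins. There is no depth.
- job_done(): hands the job in, once; it reports no verdict.
Trained networks look in a picture, given as the dict that the camera call returned (one of the last four; its "shot" number tells which), for a name from the list of things; names that differ only in an ending like _2 or _b are one class to them, and where a whole thing is asked for, a point or a joint stands for the part that bears it (a point fixed in the world has none). Each returns a list of dicts, best first, with "confidence" (0 to 1); they miss things now and then, are a little off and sometimes report something else, mostly with a low value. They report only what shows in the picture. A call takes as long as a camera call. They do not tell look-alikes from the thing itself.
- regions_of(picture, label): "region" (400x640 bool, what is visible of it).
- pinpoint(picture, label): "position" ([x, y, z] in m, in world coordinates, good to about 4 mm: a listed point, or the origin of a listed thing).
The state is a dict: "time": time; "q": joint angles; "qd": joint speeds; "joint_efforts": joint torques, N m; "ee_pos": TCP position; "tcp_rot": TCP orientation; "wrist_force": force on the tool from outside, world axes, zero at the start; "torque": the same for the moment, N m; "opening": finger opening in m.
Only numpy, scipy, OpenCV 4.12 (cv2) and the standard library are available. Lean on these libraries where they do the work, as an engineer would, in place of code of your own. Each camera call takes 0.05 s, during which the arm holds its last target. There are 200 camera calls.

## Task

Three look-alike sealed parts cases lie on the bench; in one of them the part has come loose inside. Pick the cases up and shake them lengthwise until you find the one that rattles, laying any silent case back flat where it lay, and finish holding the rattling case level and still in the gripper, about 15 cm above the bench over the middle of the small open parts bin, without letting go. Leave the tools and loose parts lying around alone.

Things in the scene. Friction and masses are not known exactly. Their poses are not given: they have to be found in the camera images.
- case_a: one of three look-alike sealed grey cases, 104 mm long (own x, hinge at +x, latches at -x), 48 mm wide (own y), 46 mm high (z), rigid, 0.4 to 0.7 kg, lying flat; origin at the centre of its underside. Grip it from above across the width at mid length. Names, masses and places do not tell which one rattles: two of the three (any) are packed solid, mass centred; one holds a loose core
- case_a_liner: hidden floor lining inside case_a, 96 x 36 x 4 mm, fixed to it; origin that of the case. All three cases have one; in the case that rattles the loose core rests on it, in the other two nothing touches it. Its pose tells nothing more than the case's
- case_a_ends: hidden pads on both inner end walls of case_a, fixed to it; origin that of the case. All three cases have them; in the case that rattles the core knocks against them when it is shaken lengthwise or tilted, in the other two nothing ever touches them. Their pose tells nothing more than the case's
- case_b: second look-alike case, same sizes and axes. In whichever of the three rattles, a steel core of about 0.28 kg, 22 mm above the underside, slides up to 30 mm either way from the middle along the case's x; it starts anywhere and rubs lightly (about 0.17 N). A brisk lengthwise stroke throws it against the ends with a knock (it may rebound); a tilt over 0.15 rad slides it to the lower end
- case_b_liner: hidden floor lining inside case_b, 96 x 36 x 4 mm, fixed to it; origin that of the case. All three cases have one; in the case that rattles the loose core rests on it, in the other two nothing touches it. Its pose tells nothing more than the case's
- case_b_ends: hidden pads on both inner end walls of case_b, fixed to it; origin that of the case. All three cases have them; in the case that rattles the core knocks against them when it is shaken lengthwise or tilted, in the other two nothing ever touches them. Their pose tells nothing more than the case's
- case_c: third look-alike case, same sizes and axes. In whichever of the three rattles, the core stays at the lower end after a tilt, also when the case is gently levelled, so between levelling after a tilt one way and after a tilt the other way the moment on the wrist about the case's y axis changes by about 0.16 N m; with a packed case it stays the same (readings scatter by some 0.03)
- case_c_liner: hidden floor lining inside case_c, 96 x 36 x 4 mm, fixed to it; origin that of the case. All three cases have one; in the case that rattles the loose core rests on it, in the other two nothing touches it. Its pose tells nothing more than the case's
- case_c_ends: hidden pads on both inner end walls of case_c, fixed to it; origin that of the case. All three cases have them; in the case that rattles the core knocks against them when it is shaken lengthwise or tilted, in the other two nothing ever touches them. Their pose tells nothing more than the case's
- reject_bin: small grey open-topped parts bin with a few small parts in it, 151 (own x) x 108 (own y) x 70 mm high, low front to -x, fixed to the bench; origin at the centre of its underside, z up
- spanner: loose 19 mm spanner, 216 x 31 x 6 mm, origin at the centre of its underside; bystander, leave it alone
- hex_key: loose hex key, 114 x 38 x 8 mm, origin at the centre of its underside; bystander, leave it alone
- bearing: loose ball bearing, 52 mm across, 15 mm high, origin at the centre of its underside; bystander, leave it alone
- bush: loose brass bush, 33 mm across, 30 mm high, origin at the centre of its underside; bystander, leave it alone
Not all that is in view belongs to the job. Leave any orange look-alike of the case_a alone.

How it is judged (in metres and radians):
On the way:
1. the rattling case, held 30 mm or more above the bench and not yet over the bin, is shaken so that its core knocks against an end (over 0.4 N) (((contact force between case_a_ends and anything else above 0.4 N and contact force between the fingers and case_a above 1 N and horizontal distance between case_a and reject_bin above 0.07 m and height (world z) of case_a above 0.03 m) or (contact force between case_b_ends and anything else above 0.4 N and contact force between the fingers and case_b above 1 N and horizontal distance between case_b and reject_bin above 0.07 m and height (world z) of case_b above 0.03 m) or (contact force between case_c_ends and anything else above 0.4 N and contact force between the fingers and case_c above 1 N and horizontal distance between case_c and reject_bin above 0.07 m and height (world z) of case_c above 0.03 m))).
At the end, for the whole second after the job is handed in: The rattling case is still in the gripper, still and level within 0.2 rad, its underside 95 to 220 mm above the bench and its centre within 35 mm (in plan) of the bin's centre, not touching the bin; both silent cases lie flat and at rest on the bench within 50 mm of where they lay at the start (((contact force between case_a_liner and anything else above 0.3 N and contact force between the fingers and case_a above 1 N and height (world z) of case_a between 0.095 and 0.22 m and horizontal distance between case_a and reject_bin below 0.035 m and angle between case_a's own z axis and vertical below 0.2 rad and linear speed of case_a below 0.03 m/s and contact force between case_a and reject_bin below 0.1 N and distance of each of case_b, case_c from where it was at the start of the episode below 0.05 m and angle between each of case_b, case_c's own z axis and vertical below 0.1 rad and height (world z) of each of case_b, case_c below 0.008 m and linear speed of each of case_b, case_c below 0.02 m/s and contact force between the fingers and case_b below 0.1 N and contact force between the fingers and case_c below 0.1 N) or (contact force between case_b_liner and anything else above 0.3 N and contact force between the fingers and case_b above 1 N and height (world z) of case_b between 0.095 and 0.22 m and horizontal distance between case_b and reject_bin below 0.035 m and angle between case_b's own z axis and vertical below 0.2 rad and linear speed of case_b below 0.03 m/s and contact force between case_b and reject_bin below 0.1 N and distance of each of case_a, case_c from where it was at the start of the episode below 0.05 m and angle between each of case_a, case_c's own z axis and vertical below 0.1 rad and height (world z) of each of case_a, case_c below 0.008 m and linear speed of each of case_a, case_c below 0.02 m/s and contact force between the fingers and case_a below 0.1 N and contact force between the fingers and case_c below 0.1 N) or (contact force between case_c_liner and anything else above 0.3 N and contact force between the fingers and case_c above 1 N and height (world z) of case_c between 0.095 and 0.22 m and horizontal distance between case_c and reject_bin below 0.035 m and angle between case_c's own z axis and vertical below 0.2 rad and linear speed of case_c below 0.03 m/s and contact force between case_c and reject_bin below 0.1 N and distance of each of case_a, case_b from where it was at the start of the episode below 0.05 m and angle between each of case_a, case_b's own z axis and vertical below 0.1 rad and height (world z) of each of case_a, case_b below 0.008 m and linear speed of each of case_a, case_b below 0.02 m/s and contact force between the fingers and case_a below 0.1 N and contact force between the fingers and case_b below 0.1 N))); the arm keeps its last pose, push and grip.
It fails at once if a bystander (spanner, hex key, bearing, bush) is moved by more than 30 mm (distance of any of spanner, hex_key, bearing, bush from where it was at the start of the episode above 0.03 m).
It also fails if it takes over 72 s, if anything falls off the work surface, if the arm or the gripper's body presses on something with over 40 N, if the wrist force passes 120 N, or if a joint passes its speed limit or range.

## Working session

There is one attempt and no reset: what is moved stays moved. The work goes in short steps, Python scripts to look and compute and a shell command to move; the robot and the scene stay as the last step left them, time stands still between calls to the robot, and variables do not carry over. Pictures are saved under pics/ and viewed, about 8 in all and at most 12, crops included, and the job is handed in when it is done.

```bash
mkdir -p pics; cat > h.py <<'E'
from workcell import *
import numpy as np, cv2
def topix(c,p):
    T=np.linalg.inv(c["cam_to_world"]); q=T[:3,:3]@np.array(p)+T[:3,3]
    return c["fx"]*q[0]/q[2]+c["cx"], c["fy"]*q[1]/q[2]+c["cy"]
def toworld(c,u,v,z):
    T=np.array(c["cam_to_world"]); d=T[:3,:3]@np.array([(u-c["cx"])/c["fx"],(v-c["cy"])/c["fy"],1])
    return T[:3,3]+d*(z-T[2,3])/d[2]
def save(c,n): cv2.imwrite("pics/"+n,cv2.cvtColor(c["img"],cv2.COLOR_RGB2BGR))
E
python3 - <<'E'
from h import *
import workcell
o=get_obs(); print({k:np.round(v,3) for k,v in o.items()})
print(globals().get("tcp_to_grasp"))
for n in("top","scene"):
    c=camera(n); save(c,n+"0.png"); print(n,np.round(c["cam_to_world"],3).tolist(),c["fx"])
    for l in ["case_a","reject_bin","spanner","hex_key","bearing","bush"]:
        for d in pinpoint(c,l): print(l,np.round(d["position"],3),round(d["confidence"],2),np.round(topix(c,d["position"])))
    if n=="top":
        for d in regions_of(c,"case_a"):
            m=d["region"].astype(np.uint8); ys,xs=np.nonzero(m)
            print("reg",round(d["confidence"],2),m.sum(),cv2.minAreaRect(np.c_[xs,ys].astype(np.float32)))
E
```

```text
{'time': np.float64(0.0), 'q': array([-7.3739e+01,  5.0100e+00,  1.0035e+01,  9.5098e+01,  1.0000e-03,
        9.0000e+01]), 'qd': array([-0.043,  0.037, -0.025,  0.016, -0.006, -0.118]), 'joint_efforts': array([-1.0000e-03, -5.2039e+01,  4.6479e+01,  1.6000e-02, -0.0000e+00,
        0.0000e+00]), 'ee_pos': array([ 0.154, -0.528,  0.231]), 'tcp_rot': array([-1.79926e+02, -1.00000e-03,  1.62610e+01]), 'wrist_force': array([ 0.23 ,  0.289, -0.806]), 'torque': array([-0.005,  0.017,  0.023]), 'opening': np.float64(0.086)}
0.0187
top [[-0.005, -0.993, 0.115, 0.396], [-1.0, 0.005, 0.0, 0.008], [-0.001, -0.115, -0.993, 1.224], [0.0, 0.0, 0.0, 1.0]] 434.9188058838728
case_a [ 0.495  0.016 -0.002] 0.71 [316. 210.]
case_a [ 0.491  0.215 -0.003] 0.66 [246. 212.]
case_a [ 0.521 -0.226  0.002] 0.64 [402. 200.]
case_a [ 0.54 -0.39  0.  ] 0.56 [459. 194.]
reject_bin [ 0.695  0.129 -0.001] 0.66 [276. 141.]
spanner [0.351 0.177 0.006] 0.83 [258. 262.]
hex_key [ 0.387 -0.122 -0.003] 0.45 [365. 248.]
bearing [ 0.634 -0.287  0.001] 0.56 [422. 161.]
bush [0.539 0.384 0.002] 0.53 [186. 195.]
reg 0.93 716
[... 230 characters left out ...]
 781 ((403.5, 201.0), (40.0, 21.0), 90.0)
scene [[-0.884, -0.29, 0.367, 0.044], [-0.468, 0.513, -0.72, 0.921], [0.021, -0.808, -0.589, 0.774], [0.0, 0.0, 0.0, 1.0]] 437.06000550604375
case_a [ 0.492  0.218 -0.002] 0.89 [286. 250.]
case_a [ 0.494  0.011 -0.001] 0.88 [322. 207.]
case_a [ 0.535 -0.397 -0.   ] 0.83 [364. 144.]
case_a [ 0.516 -0.23  -0.001] 0.61 [350. 166.]
reject_bin [0.697 0.13  0.002] 0.88 [241. 207.]
reject_bin [ 0.383 -0.124 -0.001] 0.27 [375. 194.]
spanner [0.357 0.176 0.005] 0.53 [341. 256.]
hex_key [ 0.385 -0.124 -0.002] 0.47 [375. 194.]
hex_key [0.696 0.131 0.   ] 0.2 [242. 207.]
bearing [ 0.634 -0.291  0.001] 0.59 [327. 149.]
bush [ 0.538  0.384 -0.   ] 0.55 [233. 285.]
```

```bash
python3 - <<'E'
import cv2
a=cv2.imread("pics/top0.png")[120:290,160:500]; cv2.imwrite("pics/top0c.png",cv2.resize(a,None,fx=2.35,fy=2.35,interpolation=cv2.INTER_CUBIC))
E
```

```text
(no output)
```

View pics/top0c.png

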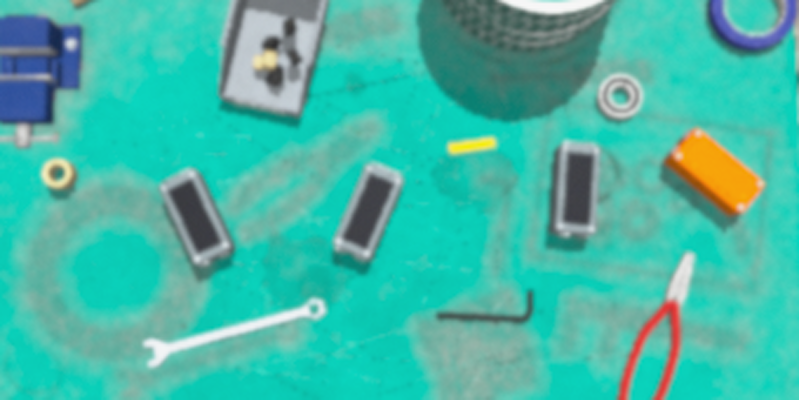

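View pics/scene0.png

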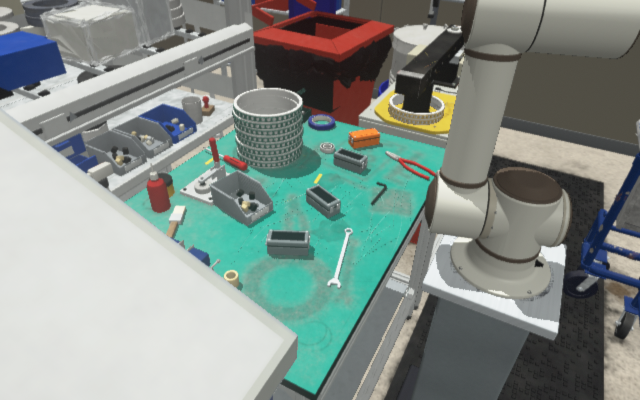

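The top crop shows three grey cases at full-image px (243,212), (316,210) and (405,200). The orange look-alike is at (464,193), the bin at (276,141) and the spanner and hex key in front. The scene view agrees. Next I measure centres and yaws from the dark lids.

```bash
python3 - <<'E'
from h import *
c=camera("top"); g=c["img"].astype(int)
dark=((g.max(2)<110)&(g.max(2)-g.min(2)<40)).astype(np.uint8)
n,lab,st,ce=cv2.connectedComponentsWithStats(dark)
for name,u,v in(("left",243,212),("mid",316,210),("right",405,200)):
    i=min([k for k in range(1,n) if st[k,4]>80],key=lambda k:np.hypot(*(ce[k]-[u,v])))
    ys,xs=np.nonzero(lab==i)
    P=np.array([toworld(c,x,y,0.046)[:2] for x,y in zip(xs,ys)])*1000
    r=cv2.minAreaRect(P.astype(np.float32)); w,V=np.linalg.eigh(np.cov(P.T)); a=np.degrees(np.arctan2(V[1,1],V[0,1])); a=(a+90)%180-90
    print(name,st[i,4],P.mean(0).round(1),np.round(r[0],1),np.round(r[1],1),"yaw",a.round(1))
E
```

```text
left 307 [487.7 215.2] [487.6 215.3] [78.7 28.5] yaw 25.7
mid 299 [492.9  14.7] [493.   14.6] [27.5 79.7] yaw -23.1
right 297 [ 517.5 -229.2] [ 517.8 -229.1] [27.7 78.6] yaw -5.9
```

```bash
python3 -m pendant '[[100,[50,40,-10],[0,0,-4]],[100,[100,80,-20],[0,0,-8]],[100,[150,120,-40],[0,0,-12]],[100,[200,160,-60],[0,0,-16]],[100,[250,205,-80],[0,0,-20]],[100,[300,250,-100],[0,0,-22.2]],[100,[345,285,-120],[0,0,-22.2]],[100,[363,299,-130],[0,0,-22.2]],[100,[363,299,-130],[0,0,-22.2]],[100,[363,299,-130],[0,0,-22.2]],[100,[363,299,-130],[0,0,-22.2]]]' 70
python3 - <<'E'
from h import *
o=get_obs(); print(np.round(o["ee_pos"],4),o["tcp_rot"].round(2) if hasattr(o["tcp_rot"],"round") else o["tcp_rot"],o["time"])
c=camera("scene"); save(c,"s1.png"); 
E
```

```text
time: 2.17
ee_pos: [0.5166, -0.2299, 0.102]
tcp_rot: [180.0, -0.0, -6.0]
wrist_force: [0.1, -0.3, 0.4]
opening: 0.0857
[ 0.5166 -0.2299  0.102 ] [ 1.7998e+02 -5.0000e-02 -6.0200e+00] 2.175
```

```bash
python3 -m pendant '[[100,[1,1,-45],[0,0,0]],[100,[1,1,-80],[0,0,0]],[100,[1,1,-94],[0,0,0]],[100,[1,1,-94],[0,0,0]],[0,[1,1,-94],[0,0,0]],[0,[1,1,-94],[0,0,0]],[0,[1,1,-94],[0,0,0]],[0,[1,1,-94],[0,0,0]],[0,[1,1,-94],[0,0,0]],[0,[1,1,-94],[0,0,0]]]' 70
python3 -m pendant '[[0,[0,0,30],[0,0,0]],[0,[0,0,70],[0,0,0]],[0,[0,0,110],[0,0,0]],[0,[0,0,130],[0,0,0]],[0,[0,0,130],[0,0,0]],[0,[0,0,130],[0,0,0]]]' 
python3 - <<'E'
from h import *
o=get_obs(); print(o)
c=camera("scene"); save(c,"s2.png"); cv2.imwrite("pics/s2c.png",cv2.resize(cv2.imread("pics/s2.png")[60:260,220:460],None,fx=3,fy=3))
E
```

```text
time: 3.48
ee_pos: [0.5185, -0.2293, 0.0097]
tcp_rot: [179.9, -0.2, -6.0]
wrist_force: [-0.6, -0.1, 7.1]
opening: 0.0474
time: 4.22
ee_pos: [0.518, -0.229, 0.1381]
tcp_rot: [180.0, -0.1, -6.0]
wrist_force: [-0.5, 0.1, -6.8]
opening: 0.0473
{'time': 4.225, 'q': array([-2.38515965e+01,  6.25257238e+00,  1.14626656e+00,  8.48106325e+01,
       -2.57556570e-03,  1.62169735e+02]), 'qd': array([ 0.05472093,  0.38076974, -0.50988397,  0.01074701,  0.0428624 ,
        0.0359823 ]), 'joint_efforts': array([ 4.04930703e-03, -5.87254000e+01,  5.15160263e+01, -2.17120646e-02,
       -2.13516672e-03, -1.73640942e-06]), 'ee_pos': array([ 0.51795805, -0.22901812,  0.13808296]), 'tcp_rot': array([ 1.79972115e+02, -7.82834354e-02, -6.02131444e+00]), 'wrist_force': array([-0.54866618,  0.1240547 , -6.75824644]), 'torque': array([0.0161978 , 0.03097686, 0.01477197]), 'opening': 0.047315424758498356}
```

View pics/s2c.png

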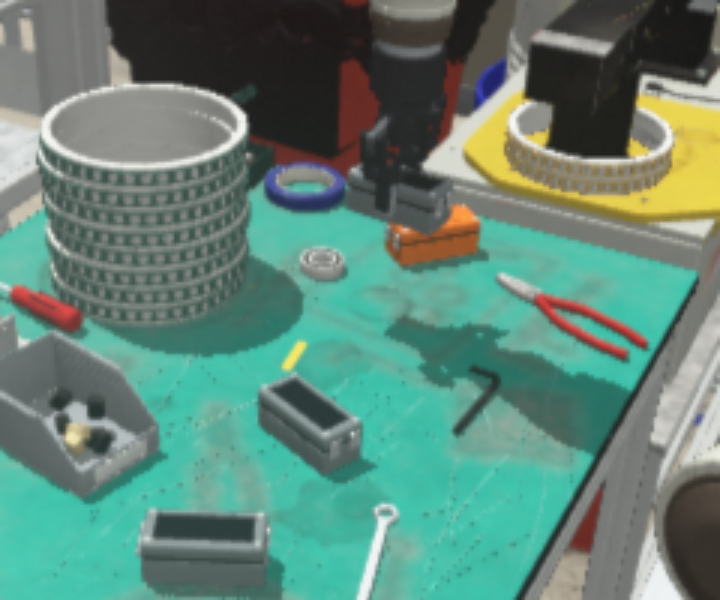

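The right-hand case is held, at about 0.7 kg. Next comes a lengthwise shake, then the tilt test both ways.

```bash
cat > t.py <<'E'
from h import *
from scipy.spatial.transform import Rotation as R
o=get_obs(); r=R.from_euler("xyz",o["tcp_rot"],degrees=True).inv()
print("t",o["time"],"torque tool axes",r.apply(o["torque"]).round(3),"F",np.round(o["wrist_force"],1),np.round(o["ee_pos"],4),np.round(o["tcp_rot"],1))
E
python3 -m pendant '[[0,[40,-4,0],[0,0,0]],[0,[-20,2,0],[0,0,0]],[0,[40,-4,0],[0,0,0]],[0,[-20,2,0],[0,0,0]],[0,[40,-4,0],[0,0,0]],[0,[-20,2,0],[0,0,0]],[0,[0,0,0],[0,0,0]],[0,[0,0,0],[0,0,0]],[0,[0,0,0],[0,0,0]]]'; python3 t.py
python3 -m pendant '[[0,[0,0,0],[0.8,8,0]],[0,[0,0,0],[1.7,16,0]],[0,[0,0,0],[1.7,16,0]],[0,[0,0,0],[1.7,16,0]],[0,[0,0,0],[1.7,16,0]],[0,[0,0,0],[1.2,12,0]],[0,[0,0,0],[0.8,8,0]],[0,[0,0,0],[0.4,4,0]],[0,[0,0,0],[0,0,0]],[0,[0,0,0],[0,0,0]],[0,[0,0,0],[0,0,0]]]'; python3 t.py
python3 -m pendant '[[0,[0,0,0],[-0.8,-8,0]],[0,[0,0,0],[-1.7,-16,0]],[0,[0,0,0],[-1.7,-16,0]],[0,[0,0,0],[-1.7,-16,0]],[0,[0,0,0],[-1.7,-16,0]],[0,[0,0,0],[-1.2,-12,0]],[0,[0,0,0],[-0.8,-8,0]],[0,[0,0,0],[-0.4,-4,0]],[0,[0,0,0],[0,0,0]],[0,[0,0,0],[0,0,0]],[0,[0,0,0],[0,0,0]]]'; python3 t.py
```

```text
time: 5.4
ee_pos: [0.5178, -0.2289, 0.1378]
tcp_rot: [180.0, -0.0, -6.0]
wrist_force: [0.4, 0.5, -6.8]
opening: 0.0473
t 5.4 torque tool axes [ 0.031 -0.015  0.018] F [ 0.4  0.5 -6.8] [ 0.5178 -0.2289  0.1378] [180.  -0.  -6.]
time: 6.78
ee_pos: [0.5174, -0.229, 0.1389]
tcp_rot: [179.9, -0.1, -6.0]
wrist_force: [0.7, 0.1, -6.1]
opening: 0.0472
t 6.775 torque tool axes [-0.022  0.029 -0.068] F [ 0.7  0.1 -6.1] [ 0.5174 -0.229   0.1389] [ 1.799e+02 -1.000e-01 -6.000e+00]
time: 8.15
ee_pos: [0.518, -0.229, 0.1386]
tcp_rot: [180.0, -0.1, -6.0]
wrist_force: [-0.1, -0.4, -5.6]
opening: 0.0473
t 8.15 torque tool axes [-0.023  0.005  0.046] F [-0.1 -0.4 -5.6] [ 0.518  -0.229   0.1386] [ 1.8e+02 -1.0e-01 -6.0e+00]
```

Moment about case y barely changes (0.029 → 0.005), so this case is silent. I lay it back.

```bash
python3 -m pendant '[[0,[0,0,-45],[0,0,0]],[0,[0,0,-90],[0,0,0]],[0,[0,0,-115],[0,0,0]],[0,[0,0,-124],[0,0,0]],[0,[0,0,-129],[0,0,0]],[0,[0,0,-129],[0,0,0]],[0,[0,0,-129],[0,0,0]],[100,[0,0,-129],[0,0,0]],[100,[0,0,-129],[0,0,0]],[100,[0,0,-129],[0,0,0]],[100,[0,0,-129],[0,0,0]],[100,[0,0,-129],[0,0,0]],[100,[0,0,-90],[0,0,0]],[100,[0,0,-40],[0,0,0]],[100,[0,0,0],[0,0,0]],[100,[0,0,0],[0,0,0]]]'; python3 t.py
```

```text
time: 10.15
ee_pos: [0.5195, -0.2297, 0.1423]
tcp_rot: [179.8, -0.4, -6.0]
wrist_force: [0.8, -0.2, -0.5]
opening: 0.0855
t 10.15 torque tool axes [-0.021 -0.032  0.004] F [ 0.8 -0.2 -0.5] [ 0.5195 -0.2297  0.1423] [179.8  -0.4  -6. ]
```

```bash
python3 -m pendant '[[100,[-3,15,-5],[0,0,10]],[100,[-6,30,-10],[0,0,20]],[100,[-8,45,-10],[0,0,30]],[100,[-10,60,-15],[0,0,40]],[100,[-12,75,-20],[0,0,50]],[100,[-14,90,-20],[0,0,60]],[100,[-16,105,-20],[0,0,70]],[100,[-18,120,-20],[0,0,80]],[100,[-20,135,-20],[0,0,90]],[100,[-22,150,-20],[0,0,100]],[100,[-24,165,-20],[0,0,110]],[100,[-26,180,-20],[0,0,120]],[100,[-26.5,200,-25],[0,0,130]],[100,[-26.5,215,-30],[0,0,140]],[100,[-26.5,230,-35],[0,0,150]],[100,[-26.5,240,-40],[0,0,158]],[100,[-26.5,244.4,-42],[0,0,162.9]],[100,[-26.5,244.4,-42],[0,0,162.9]],[100,[-26.5,244.4,-42],[0,0,162.9]]]'; python3 t.py
python3 - <<'E'
from h import *
c=camera("top")
for d in pinpoint(c,"case_a"): print(np.round(d["position"],3),round(d["confidence"],2))
cv2.imwrite("pics/t3c.png",cv2.resize(cv2.cvtColor(c["img"],4)[120:290,160:500],None,fx=2.35,fy=2.35))
E
```

```text
time: 12.52
ee_pos: [0.4928, 0.0145, 0.0999]
tcp_rot: [179.9, -0.5, 156.8]
wrist_force: [-0.1, 0.1, -0.2]
opening: 0.0855
t 12.525 torque tool axes [ 0.07  -0.084  0.011] F [-0.1  0.1 -0.2] [0.4928 0.0145 0.0999] [179.9  -0.5 156.8]
[ 0.49   0.216 -0.001] 0.89
[ 0.543 -0.395 -0.   ] 0.67
[ 0.521 -0.228  0.001] 0.57
```

View pics/t3c.png

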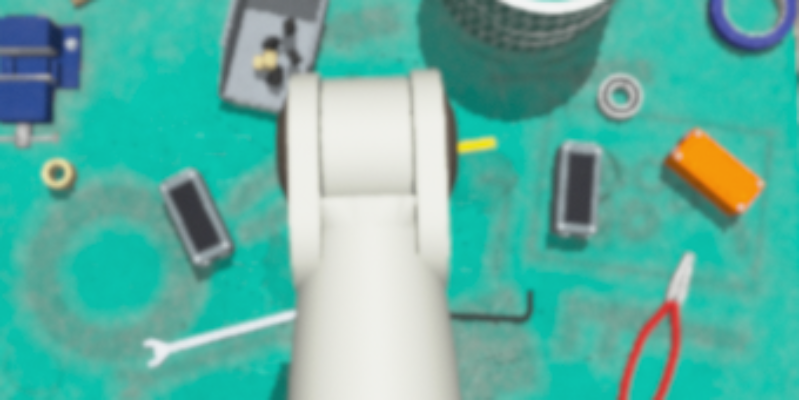

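The right case lies back where it was (crop 577,190). Next I take the middle one.

```bash
python3 -m pendant '[[100,[0,0,-45],[0,0,0]],[100,[0,0,-80],[0,0,0]],[100,[0,0,-91],[0,0,0]],[100,[0,0,-91],[0,0,0]],[0,[0,0,-91],[0,0,0]],[0,[0,0,-91],[0,0,0]],[0,[0,0,-91],[0,0,0]],[0,[0,0,-91],[0,0,0]],[0,[0,0,-91],[0,0,0]],[0,[0,0,-91],[0,0,0]]]' 70; python3 t.py
python3 -m pendant '[[0,[0,0,30],[0,0,0]],[0,[0,0,70],[0,0,0]],[0,[0,0,110],[0,0,0]],[0,[0,0,130],[0,0,0]],[0,[0,0,130],[0,0,0]],[0,[0,0,130],[0,0,0]]]' ; python3 t.py
python3 -m pendant '[[0,[37,-16,0],[0,0,0]],[0,[-18,8,0],[0,0,0]],[0,[37,-16,0],[0,0,0]],[0,[-18,8,0],[0,0,0]],[0,[37,-16,0],[0,0,0]],[0,[-18,8,0],[0,0,0]],[0,[0,0,0],[0,0,0]],[0,[0,0,0],[0,0,0]],[0,[0,0,0],[0,0,0]]]'; python3 t.py
python3 -m pendant '[[0,[0,0,0],[3,7.4,0]],[0,[0,0,0],[6.3,14.7,0]],[0,[0,0,0],[6.3,14.7,0]],[0,[0,0,0],[6.3,14.7,0]],[0,[0,0,0],[6.3,14.7,0]],[0,[0,0,0],[4.7,11,0]],[0,[0,0,0],[3,7.4,0]],[0,[0,0,0],[1.5,3.7,0]],[0,[0,0,0],[0,0,0]],[0,[0,0,0],[0,0,0]],[0,[0,0,0],[0,0,0]]]'; python3 t.py
python3 -m pendant '[[0,[0,0,0],[-3,-7.4,0]],[0,[0,0,0],[-6.3,-14.7,0]],[0,[0,0,0],[-6.3,-14.7,0]],[0,[0,0,0],[-6.3,-14.7,0]],[0,[0,0,0],[-6.3,-14.7,0]],[0,[0,0,0],[-4.7,-11,0]],[0,[0,0,0],[-3,-7.4,0]],[0,[0,0,0],[-1.5,-3.7,0]],[0,[0,0,0],[0,0,0]],[0,[0,0,0],[0,0,0]],[0,[0,0,0],[0,0,0]]]'; python3 t.py
```

```text
time: 13.88
ee_pos: [0.4939, 0.0146, 0.0106]
tcp_rot: [179.8, -0.3, 156.8]
wrist_force: [0.1, 1.2, 6.7]
opening: 0.0471
t 13.875 torque tool axes [ 0.067  0.062 -0.   ] F [0.1 1.2 6.7] [0.4939 0.0146 0.0106] [179.8  -0.3 156.8]
time: 14.62
ee_pos: [0.4934, 0.0146, 0.1393]
tcp_rot: [179.8, -0.4, 156.8]
wrist_force: [-0.1, 0.4, -5.7]
opening: 0.0473
t 14.625 torque tool axes [-0.007  0.011  0.031] F [-0.1  0.4 -5.7] [0.4934 0.0146 0.1393] [179.8  -0.4 156.8]
time: 15.75
ee_pos: [0.4931, 0.0146, 0.1388]
tcp_rot: [179.8, -0.4, 156.8]
wrist_force: [-0.4, 1.6, -5.7]
opening: 0.0467
t 15.75 torque tool axes [-0.004 -0.041 -0.061] F [-0.4  1.6 -5.7] [0.4931 0.0146 0.1388] [179.8  -0.4 156.8]
time: 17.12
ee_pos: [0.4929, 0.0148, 0.1396]
tcp_rot: [179.8, -0.4, 156.8]
wrist_force: [-1.0, 0.2, -4.6]
opening: 0.0469
t 17.125 torque tool axes [0.005 0.117 0.067] F [-1.   0.2 -4.6] [0.4929 0.0148 0.1396] [179.8  -0.4 156.8]
time: 18.5
ee_pos: [0.4933, 0.0145, 0.1393]
tcp_rot: [179.8, -0.4, 156.8]
wrist_force: [0.5, -0.0, -4.9]
opening: 0.0471
t 18.5 torque tool axes [-0.05  -0.086  0.024] F [ 0.5 -0.  -4.9] [0.4933 0.0145 0.1393] [179.8  -0.4 156.8]
```

```bash
python3 -m pendant '[[0,[0,0,0],[0,0,0]],[0,[0,0,0],[0,0,0]]]'>/dev/null; python3 t.py; python3 -m pendant '[[0,[0,0,0],[3,7.4,0]],[0,[0,0,0],[6.3,14.7,0]],[0,[0,0,0],[6.3,14.7,0]],[0,[0,0,0],[6.3,14.7,0]],[0,[0,0,0],[6.3,14.7,0]],[0,[0,0,0],[4.7,11,0]],[0,[0,0,0],[3,7.4,0]],[0,[0,0,0],[1.5,3.7,0]],[0,[0,0,0],[0,0,0]],[0,[0,0,0],[0,0,0]],[0,[0,0,0],[0,0,0]]]'; python3 t.py
python3 -m pendant '[[0,[0,0,0],[0,0,0]]]'>/dev/null; python3 t.py
python3 - <<'E'
from h import *
c=camera("scene")
cv2.imwrite("pics/s4c.png",cv2.resize(cv2.cvtColor(c["img"],4)[80:280,200:440],None,fx=3,fy=3))
for n in("scene","top"):
  c=camera(n)
  for d in pinpoint(c,"reject_bin"): print(np.round(d["position"],4),round(d["confidence"],2))
E
```

```text
t 18.75 torque tool axes [-0.046 -0.099  0.014] F [-0.4 -0.3 -4. ] [0.4931 0.0147 0.1396] [179.8  -0.4 156.8]
time: 20.12
ee_pos: [0.4929, 0.0148, 0.1404]
tcp_rot: [179.8, -0.3, 156.8]
wrist_force: [0.0, 0.0, -5.1]
opening: 0.047
t 20.125 torque tool axes [-0.02   0.038 -0.018] F [ 0.   0.  -5.1] [0.4929 0.0148 0.1404] [179.8  -0.3 156.8]
t 20.25 torque tool axes [ 0.     0.075 -0.022] F [-0.2 -1.  -4.8] [0.493  0.0148 0.1404] [179.8  -0.4 156.8]
[ 6.939e-01  1.308e-01 -2.000e-04] 0.85
[ 0.6923  0.1252 -0.0032] 0.73
[ 0.381  -0.1214 -0.0048] 0.18
```

View pics/s4c.png

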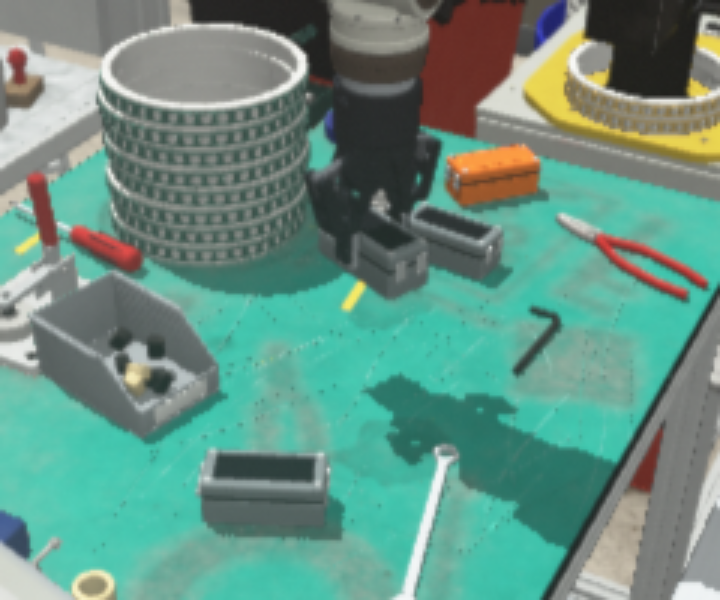

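The shaken and tilted case's moment flipped 0.12 → −0.09 → +0.06, so it is the rattler, and it is held level. I check the clamp with the red handle behind the bin before moving there.

```bash
python3 - <<'E'
from h import *
c=camera("scene")
print(toworld(c,214,175,.05).round(3),toworld(c,212,140,.12).round(3))
c=camera("top"); print(c["img"].shape, toworld(c,320,20,.05).round(3))
cv2.imwrite("pics/t5c.png",cv2.resize(cv2.cvtColor(c["img"],4)[60:190,200:420],None,fx=3,fy=3))
for x in((.694,.129,0),(.694,.129,.07),(.77,.129,.07)): print((np.array(topix(c,x))-[200,60])*3)
E
```

```text
[0.819 0.092 0.05 ] [0.874 0.021 0.12 ]
(400, 640, 3) [1.034e+00 1.000e-03 5.000e-02]
[228.684976   243.55365772]
[221.133558   225.16902999]
[221.72287986 143.70485365]
```

View pics/t5c.png

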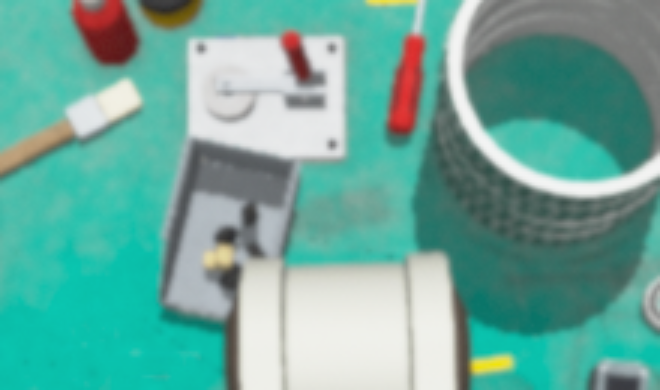

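The clamp starts beyond x≈0.8, so the bin centre (0.69, 0.13) is clear.

```bash
python3 -m pendant '[[0,[10,5,8],[0,0,0]],[0,[35,20,15],[0,0,0]],[0,[65,38,15],[0,0,0]],[0,[95,56,15],[0,0,0]],[0,[125,74,15],[0,0,0]],[0,[155,92,15],[0,0,0]],[0,[178,105,15],[0,0,0]],[0,[190,112,15],[0,0,0]],[0,[195,115,15],[0,0,0]],[0,[195,115,15],[0,0,0]],[0,[195,115,15],[0,0,0]],[0,[195,115,15],[0,0,0]],[0,[195,115,15],[0,0,0]],[0,[195,115,15],[0,0,0]]]'; python3 t.py
python3 - <<'E'
from h import *
for n in("top","scene"):
  c=camera(n)
  for l in("case_a","reject_bin","spanner","hex_key","bearing","bush"):
    for d in pinpoint(c,l): print(n,l,np.round(d["position"],3),round(d["confidence"],2))
cv2.imwrite("pics/s6c.png",cv2.resize(cv2.cvtColor(c["img"],4)[80:280,200:440],None,fx=3,fy=3))
E
```

```text
time: 22.35
ee_pos: [0.6878, 0.1297, 0.1554]
tcp_rot: [179.8, -0.3, 156.8]
wrist_force: [-0.3, 0.1, -5.1]
opening: 0.0471
t 22.35 torque tool axes [-0.013  0.048  0.   ] F [-0.3  0.1 -5.1] [0.6878 0.1297 0.1554] [179.8  -0.3 156.8]
top case_a [ 0.519 -0.227  0.001] 0.82
top case_a [ 0.541 -0.392  0.002] 0.62
top bearing [ 0.632 -0.289 -0.001] 0.48
top bush [0.536 0.382 0.001] 0.69
scene case_a [0.687 0.129 0.144] 0.92
scene case_a [ 0.537 -0.396  0.003] 0.87
scene case_a [ 0.49  0.22 -0.  ] 0.82
scene case_a [ 0.513 -0.232 -0.   ] 0.57
scene reject_bin [0.693 0.131 0.   ] 0.86
scene reject_bin [ 0.514 -0.229 -0.002] 0.24
scene spanner [0.358 0.172 0.004] 0.69
scene hex_key [ 0.381 -0.126 -0.003] 0.61
scene bearing [ 0.636 -0.289  0.002] 0.46
scene bush [ 0.541  0.386 -0.002] 0.66
scene bush [ 0.387 -0.123 -0.002] 0.43
```

View pics/s6c.png

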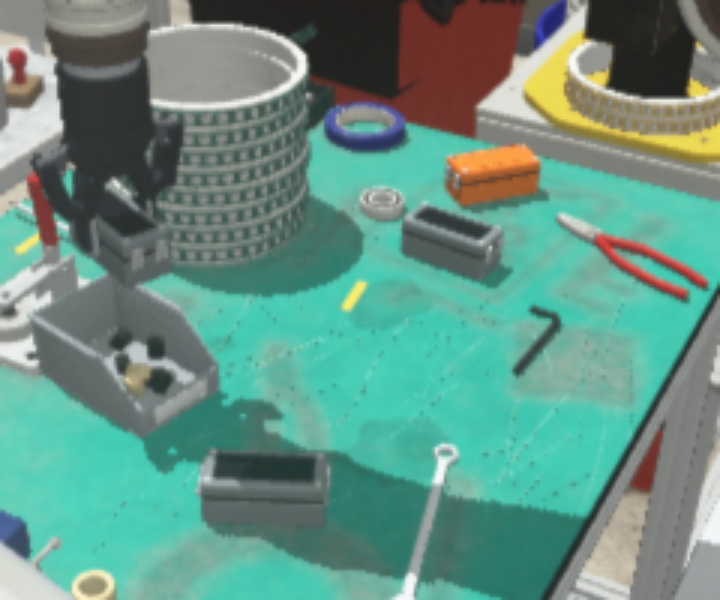

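The case hangs level over the bin, centre within about 7 mm and underside at about 144 mm. The other cases and the bystanders are where they were. I hand in.

```bash
python3 -c "
from workcell import *
print(job_done())"; python3 t.py
```

```text
the job is handed in; nothing more can be done
None
the job is handed in; nothing more can be done
```

The rattling case is the middle one. It is held level and still over the bin, and the job was handed in at about 22.5 s of the 72 s allowed.

- **Right-hand case (silent):** I shook it lengthwise and tilted it both ways. Its wrist moment about the case's y axis changed by only 0.02 N m. I laid it back within about 4 mm of where it lay.
- **Middle case (rattles):** After the same shake and tilts, the moment went +0.12, then −0.09, then +0.04 to +0.08 N m, so the core slides. I did not see the knock itself; it is inferred from the brisk shake and that moment change.
- **Left case:** I never touched it.

Last checks before handing in:
- **Held case:** The underside is at about 0.144 m, about 6–7 mm in plan from the bin's centre, and the tool is tilted under 0.5°. The gripper opening is 47 mm and the wrist carries a steady load of about 5 N.
- **Everything else:** The other cases and the bystanders are at their starting positions within the detectors' scatter. The top camera missed some of them because the arm hides them, but the scene camera showed them all.
- **Disagreements:** The network gave two low-confidence false labels, a "bin" on the right case and a "bush" on the hex key, which I ignored. The last moment change (about 0.13–0.18 N m) was smaller than the first (0.20 N m), within the stated scatter.

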